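Ballast the sprung specimen pan and hold the loupe in focus over the prism

TASK

The turquoise prism stands on a sprung pan: set chromed corner joints down on the pan beside it, one or both as it needs, until the red pointer rests inside the green band. Then pick up the loupe by its handle and hold it level over the middle of the prism, its lens at the height of the yellow band on the post, and finish while still holding it there. Let nothing touch the prism but the pan, and leave the dish, glass tile, try square and jar where they are.

Things in the scene. Friction and masses are not known exactly. Their poses are not given: they have to be found in the camera images.
- stand: Fixed stand: steel base plate 150 (x) x 240 (y) x 10 mm under a sprung aluminium pan; at its +x side a post with a yellow band; at its +x, +y corner a white scale plate with a green band (30 mm wide in y, centred 77 mm in +x and 98 mm in +y, top 80 mm high). Origin: centre of the underside, on the table; z up; yaw up to 0.25 rad.
- pan (a joint): How far the pan has sunk from its upper stop, m: grows downwards, lower stop at 0.035. The spring is preloaded: it stays at 0 until it carries over 0.385 kg, then sinks 9.8 mm per 0.1 kg more (100 N/m), bobbing for about half a second. Starts at 0 under the prism. The red pointer (pan's +x, +y corner) is inside the scale's green band from 0.0045 to 0.023.
- pan_top (a point): Centre of the pan's flat upper face, moving down with it (60 mm above the table at joint 0); axes as the stand's. The pan is 130 (x) x 230 (y) mm with a rim 4 mm high and 4 mm wide around the edge.
- focal_mark (a point): Middle of the yellow band (12 mm tall) around the post: the focal height, 135 mm above the table. The post stands 100 mm in +x of the stand's centre, 12 mm thick (15 at the band), 155 mm high.
- prism: Turquoise ceramic hexagonal prism, loose, standing on the pan within 8 mm of its middle, turned anyhow: 60 mm across flats, 69 mm across corners, 40 mm tall, mass unknown between 0.18 and 0.39 kg. Origin: centre of its underside, z up.
- prism_top (a point): Centre of the prism's upper face, 40 mm above its underside.
- joint_a: Chromed three-way corner joint, 0.15 kg: a 24 mm cube with three round stubs 14 mm thick and 22 mm long, out of its +x, +y and top faces; 46 mm tall overall. Stands on the table, turned anyhow. Origin: centre of the cube's underside.
- joint_a_stub (a point): Middle of joint_a's upright stub, 35 mm above its underside: take it here from above.
- joint_b: A second corner joint, the same as joint_a.
- joint_b_stub (a point): Middle of joint_b's upright stub, 35 mm above its underside.
- loupe: Loupe lying flat on the table, 0.11 kg, 150 mm long along its x: lens in a dark ring 64 mm across, 10 mm thick at the +x end; straight black handle 14 mm wide (y), 22 mm tall, from x = -75 to +5 mm, its underside on the table. Origin: middle of its length, on the underside; z up when level.
- loupe_lens (a point): Centre of the lens: 43 mm in +x from the loupe's origin, 11 mm above its underside.
- loupe_grip (a point): Point on the handle near the balance, to grip across the 14 mm width: 20 mm in -x from the loupe's origin, 11 mm above its underside, 63 mm from the lens centre.
- dish: White melamine parts dish, 90 mm across, 25 mm tall, loose; leave alone. Origin: centre of its underside.
- tile: Frosted glass tile with lattice lines, 100 x 100 x 8 mm, loose; leave alone. Origin: centre of its underside.
- square: Steel try square, stock 100 mm along y and 16 mm high, blade reaching 156 mm in -x from it; leave alone. Origin: under the middle of the stock.
- jar: Amber glass jar with a white lid, 60 mm across, 75 mm tall, loose; leave alone. Origin: centre of its underside.
Not all that is in view belongs to the job. What is shaped like the joint_a but pink or purple is not meant.

How it is judged:
By the outcome, as a careful person would: the job done as asked, in the order asked, and still so for the second after the job is handed in, while the arm keeps its last pose, push and grip.
It also fails if it takes over 72 s, if anything falls off the work surface, if the arm or the gripper's body presses on something with over 40 N, if the wrist force passes 120 N, or if a joint passes its speed limit or range.

ROBOT

A 6-joint arm with a two-finger parallel gripper is mounted at the origin on the work surface. World frame = base frame: x ahead of the robot, y to its left, z up, the work surface at z = 0. Lengths are in m, angles in rad, forces in N, time in s.
With the tool pointing down it reaches from about 0.3 to 0.775 m from the base axis. Payload 14.6 kg.
Tool frame: the origin (TCP) lies at the centre of the arm's flange, where the gripper is bolted on; the fingertips stand 173 mm ahead of it and the grasp point (between the pads) lies 155 mm ahead of it; x points along the fingers, y is the direction in which the jaws open and shut, and the axes are right-handed (so a half turn about x gives the same grasp; the last joint's range is limited). The gripper opens to 85 mm and grips with 20 to 120 N. Pads are 22 mm wide; open, the fingers measure 114 mm over their backs; the gripper's body (76 mm by 85 mm) begins 54 mm behind the grasp point. The pads swing forward as they close: fully open they stand 13 mm farther back than shut.
Start: joints at [1.077, 0.3, 1.521, -0, 1.321, -0.067], TCP at [0.228, 0.501, 0.405] pointing down, gripper open.
Joint ranges: [-3.03, 3.03], [-0.79, 2.21], [0.23, 2.52], [-1.04, 4.18], [0, 3.07], [-2.55, 2.55]. Speed limits (rad/s): [2.22, 2.22, 2.57, 3.14, 3.14, 3.14].

INTERFACE

Orientations are given as a unit quaternion [w, x, y, z].
In Python, from station import bot gives the robot as it stands.
- The arm moves only by the shell command python3 -m crank 'ROWS' [FORCE]. ROWS is JSON, a list of rows, each a list of 7 numbers: the finger opening in m, from 0 to 0.0854, then the shift along the world's x, y, z in m, then the turn, a rotation vector about the world's x, y, z in degrees. A call has 1 to 20 rows; each row is the pose to reach, as a shift and turn from the pose measured when the call began; what a row does not reach only later rows make up. A row lasts 1/10 s, in which the tool goes at most 50 mm and 8.59 degrees, less where a joint would pass 70% of its speed; a pose out of reach is approached as far as the arm can. A call with a gripper value outside its range is refused whole. The fingers move at their own pace and stop on an object; FORCE is the grip in N (left out, the last holds). Time passes only in rows, so rows that repeat a pose let the fingers close. It gives the time, the measured TCP pose, the force and the opening at its end, in the units of the state.
- bot.observe(): the state, without advancing time (a new reading comes with each control period).
- bot.read_camera(name): name is "side" or "top"; returns the picture (420x560x3 uint8, red, green, blue); there is no depth.
- bot.camera_info(name): a dict with "fx", "fy", "cx", "cy" (pixels), "world_from_camera" (4x4, takes a point from camera to world coordinates). Camera axes: x right, y down, z forward; pixel columns grow to the right and rows downward; lengths in m; the calibration is good to about 2 mm. A picture is of the moment at which its call begins. camera_info takes no time and is no camera call.
- bot.sign_off(): hands the job in, once; it reports no verdict.
Trained networks look in the newest picture that a camera, given by its name, has taken for a name from the list of things; names that differ only in an ending like _2 or _b are one class to them, and where a whole thing is asked for, a point or a joint stands for the part that bears it (a point fixed in the world has none). Each returns a list of dicts, best first, with "score" (0 to 1); they miss things now and then, are a little off and sometimes report something else, mostly with a low value. They report only what shows in the picture. A call takes as long as a camera call. They do not tell look-alikes from the thing itself.
- bot.recognise(name, camera): "bbox" ([left, top, right, bottom] in pixels, round what is visible of it).
The state is a dict: "t": time; "qpos": joint angles; "joint_velocities": joint speeds; "joint_torque": joint torques, N m; "tool_pos": TCP position; "ee_rot": TCP orientation; "ft_force": force on the tool from outside, world axes, zero at the start; "moment": the same for the moment, N m; "grip_width": opening from 0.0 (shut) to 1.0 (fully open).
Only numpy, scipy, OpenCV 4.12 (cv2) and the standard library are available. Lean on these libraries where they do the work, as an engineer would, in place of code of your own. Each camera call takes 0.05 s, during which the arm holds its last target. There are 200 camera calls.

## Working session

There is one attempt and no reset: what is moved stays moved. The work goes in short steps, Python scripts to look and compute and a shell command to move; the robot and the scene stay as the last step left them, time stands still between calls to the robot, and variables do not carry over. Pictures are saved under pics/ and viewed, about 8 in all and at most 12, crops included, and the job is handed in when it is done.

```bash
mkdir -p pics; cat > h.py <<'E'
import numpy as np, cv2
from station import bot
def ray(cam,u,v):
    c=bot.camera_info(cam); T=np.array(c["world_from_camera"])
    d=T[:3,:3]@np.array([(u-c["cx"])/c["fx"],(v-c["cy"])/c["fy"],1]); return T[:3,3],d
def at(cam,u,v,z):
    o,d=ray(cam,u,v); return o+d*(z-o[2])/d[2]
def proj(cam,p):
    c=bot.camera_info(cam); T=np.linalg.inv(np.array(c["world_from_camera"])); q=T[:3,:3]@np.array(p)+T[:3,3]
    return np.array([c["fx"]*q[0]/q[2]+c["cx"],c["fy"]*q[1]/q[2]+c["cy"]])
def snap(cam,name,box=None,scale=1):
    im=bot.read_camera(cam)
    if box: l,t,r,b=box; im=im[t:b,l:r]
    im=cv2.resize(np.ascontiguousarray(im),None,fx=scale,fy=scale,interpolation=cv2.INTER_CUBIC)
    cv2.imwrite("pics/"+name+".png",im[:,:,::-1])
E
python3 - <<'E'
from h import *
np.set_printoptions(precision=3,suppress=True)
for c in("top","side"):
    snap(c,c+"0",None,1.4); o,d=ray(c,280,210);print(c,o,d,bot.camera_info(c)["fx"])
    for n in("stand","prism","joint_a","loupe","dish","tile","square","jar"):
        print(n,[(round(r["score"],2),np.round(r["bbox"]).tolist()) for r in bot.recognise(n,c)[:4]])
print(bot.observe())
E
```

```text
top [ 0.382 -0.06   1.03 ] [ 0.197  0.006 -0.981] 402.7779394921986
stand [(0.58, [195.0, 189.0, 297.0, 274.0])]
prism [(0.59, [229.0, 221.0, 259.0, 250.0])]
joint_a [(0.72, [365.0, 204.0, 383.0, 220.0]), (0.64, [326.0, 189.0, 348.0, 212.0]), (0.59, [117.0, 261.0, 137.0, 284.0]), (0.59, [384.0, 176.0, 402.0, 194.0])]
loupe [(0.57, [122.0, 171.0, 149.0, 222.0])]
dish [(0.8, [346.0, 269.0, 381.0, 308.0]), (0.2, [170.0, 129.0, 202.0, 154.0])]
tile [(0.61, [251.0, 132.0, 284.0, 169.0]), (0.53, [169.0, 128.0, 203.0, 155.0])]
square [(0.66, [305.0, 94.0, 346.0, 156.0]), (0.3, [366.0, 205.0, 385.0, 224.0])]
jar [(0.63, [168.0, 129.0, 203.0, 157.0])]
side [-0.023 -0.693  0.677] [ 0.553  0.612 -0.566] 393.69272927913624
stand [(0.98, [200.0, 170.0, 296.0, 263.0])]
prism [(0.73, [235.0, 198.0, 259.0, 224.0]), (0.65, [258.0, 154.0, 278.0, 179.0]), (0.27, [351.0, 252.0, 370.0, 272.0])]
joint_a [(0.74, [161.0, 190.0, 174.0, 206.0]), (0.73, [394.0, 244.0, 413.0, 268.0]), (0.55, [352.0, 256.0, 374.0, 272.0]), (0.53, [376.0, 280.0, 403.0, 302.0])]
loupe [(0.76, [192.0, 171.0, 234.0, 188.0])]
dish [(0.64, [286.0, 283.0, 323.0, 315.0])]
tile [(0.55, [290.0, 186.0, 335.0, 214.0])]
square [(0.78, [345.0, 192.0, 375.0, 227.0])]
jar [(0.54, [258.0, 153.0, 279.0, 184.0])]
{'t': 0.9, 'qpos': array([ 1.077,  0.3  ,  1.521,  0.   ,  1.321, -0.067]), 'joint_velocities': array([ 0.001,  0.001,  0.   , -0.001, -0.   , -0.001]), 'joint_torque': array([  0.001, -54.335, -36.198,   0.   ,   0.   ,   0.   ]), 'tool_pos': array([0.228, 0.501, 0.405]), 'ee_rot': array([ 0.691,  0.15 ,  0.691, -0.15 ]), 'ft_force': array([ 0.225,  0.319, -0.711]), 'moment': array([-0.038,  0.037, -0.038]), 'grip_width': 0.997281970307292}
```

View pics/top0.png

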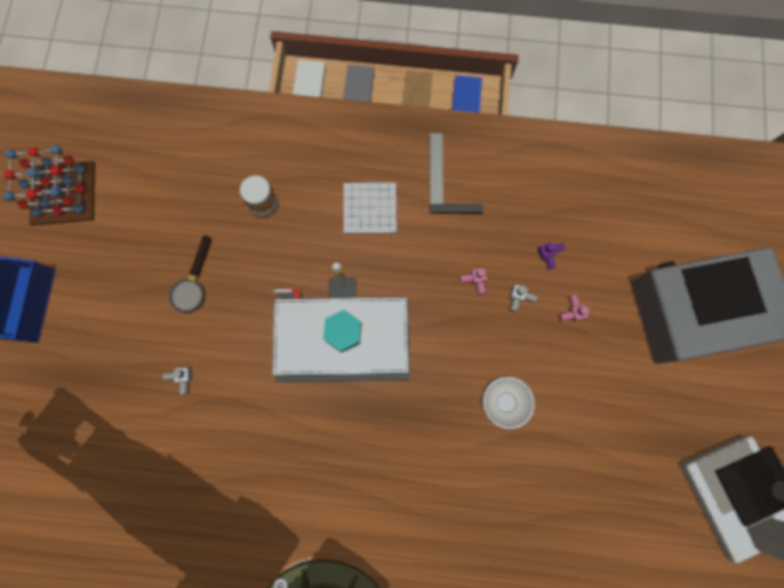

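View pics/side0.png

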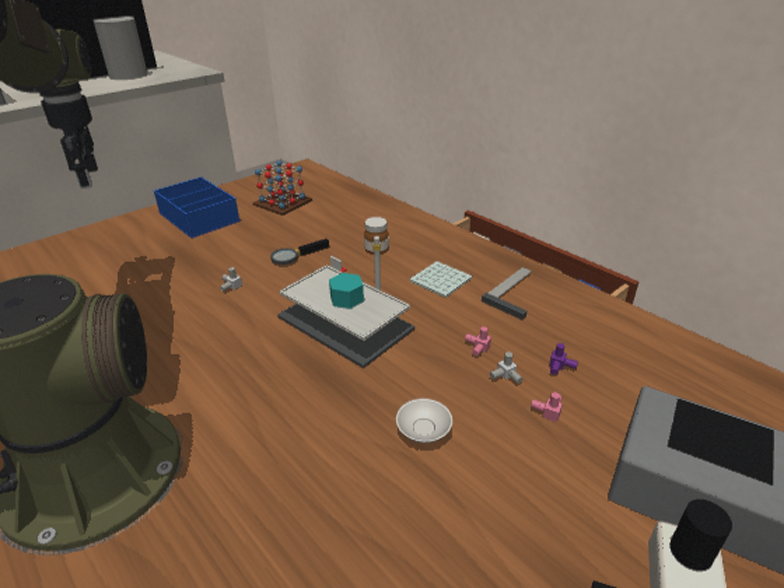

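The top picture (original pixels) shows five joint-shaped things: chromed at (129,270) and (372,212), pink at (341,200) and (411,222), and purple at (394,181). The two chromed ones fit the description. The stand is at about (244,238) and the loupe at about (137,197). I'll confirm in one enlarged crop.

```bash
python3 - <<'E'
from h import *
snap("top","crop1",(100,165,430,295),2.4)
snap("top","full_top1")
im=bot.read_camera("top")
L=cv2.resize(np.ascontiguousarray(im[255:290,110:145]),None,fx=10,fy=10,interpolation=cv2.INTER_CUBIC)
R=cv2.resize(np.ascontiguousarray(im[195:230,355:390]),None,fx=10,fy=10,interpolation=cv2.INTER_CUBIC)
cv2.imwrite("pics/joints.png",np.hstack([L,R])[:,:,::-1])
E
```

```text
(no output)
```

View pics/crop1.png

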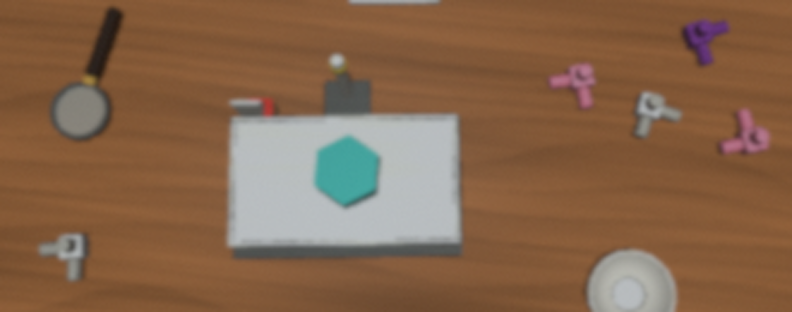

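View pics/joints.png

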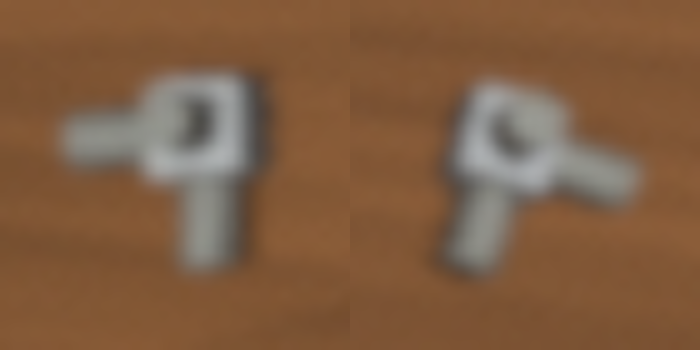

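The crop confirms it. The chromed joints are the grey ones at top (129,267) and (371,208). The things beside the right one are pink and purple, so they don't fit.

```bash
python3 - <<'E'
from h import *
from scipy.spatial.transform import Rotation as Ro
np.set_printoptions(precision=4,suppress=True)
c=lambda x,y:((x+.5)/2.4+99.5,(y+.5)/2.4+164.5)
for n,x,y,z in[("panTL",230,117,.064),("panTR",458,115,.064),("panBR",461,243,.064),("panBL",228,245,.064),("prism",347,171,.1),("lens",80,110,.016),("handle end",117,12,.022),("neck",90,80,.015),("postTop",337,60,.155)]:
    print(n,at("top",*c(x,y),z))
j=lambda x,y,l,t:((x+.5)/10+l-.5,(y+.5)/10+t-.5)
print("L cube",at("top",*j(196,127,110,255),.024),"stubtop",at("top",*j(170,120,110,255),.046),"ends",at("top",*j(65,135,110,255),.016),at("top",*j(210,262,110,255),.016))
print("R cube",at("top",*j(160,137,355,195),.024),"stubtop",at("top",*j(190,118,355,195),.046),"ends",at("top",*j(285,185,355,195),.016),at("top",*j(125,262,355,195),.016))
for b in([161,190,174,206],[352,256,374,272]): print("side",at("side",(b[0]+b[2])/2,(b[1]+b[3])/2,.02))
s=bot.observe(); w=s["ee_rot"]; print(Ro.from_quat(w,scalar_first=True).as_matrix())
E
```

```text
panTL [0.5458 0.15   0.064 ]
panTR [ 0.5729 -0.0805  0.064 ]
panBR [ 0.4448 -0.0962  0.064 ]
panBL [0.4179 0.1329 0.064 ]
prism [0.4993 0.0217 0.1   ]
lens [0.5442 0.3212 0.016 ]
handle end [0.6547 0.2985 0.022 ]
neck [0.5781 0.3168 0.015 ]
postTop [0.5948 0.0389 0.155 ]
L cube [0.4008 0.302  0.024 ] stubtop [0.4013 0.3007 0.046 ] ends [0.3954 0.337  0.016 ] [0.3686 0.2955 0.016 ]
R cube [ 0.6141 -0.283   0.024 ] stubtop [ 0.6147 -0.2853  0.046 ] ends [ 0.6068 -0.3173  0.016 ] [ 0.5824 -0.2778  0.016 ]
side [0.4088 0.3041 0.02  ]
side [ 0.6092 -0.2945  0.02  ]
[[-0.      0.414   0.9103]
 [-0.      0.9103 -0.414 ]
 [-1.     -0.      0.    ]]
```

```bash
python3 -m crank '[[0.045,0.173,-0.2,-0.13,0,0,-59],[0.045,0.173,-0.2,-0.13,0,0,-59],[0.045,0.173,-0.2,-0.13,0,0,-59],[0.045,0.173,-0.2,-0.13,0,0,-59],[0.045,0.173,-0.2,-0.13,0,0,-59],[0.045,0.173,-0.2,-0.13,0,0,-59],[0.045,0.173,-0.2,-0.13,0,0,-59],[0.045,0.173,-0.2,-0.13,0,0,-59],[0.045,0.173,-0.2,-0.13,0,0,-59],[0.045,0.173,-0.2,-0.13,0,0,-59]]' 30
python3 - <<'E'
from h import *
s=bot.observe();print(s["tool_pos"],s["qpos"])
for k in("top","side"):
    u,v=proj(k,[.401,.3015,.035]).astype(int);im=bot.read_camera(k)[v-50:v+50,u-60:u+60]
    cv2.imwrite(f"pics/a_{k}.png",cv2.resize(np.ascontiguousarray(im),None,fx=4,fy=4)[:,:,::-1])
a=[cv2.imread(f"pics/a_{k}.png") for k in("top","side")];cv2.imwrite("pics/a.png",cv2.resize(np.hstack(a),(800,333)))
E
```

```text
t: 2.05
tool_pos: [0.4003, 0.3013, 0.2751]
ee_rot: [0.529, 0.47, 0.529, -0.469]
ft_force: [0.0, 0.2, 0.3]
grip_width: 0.519
[0.4003106  0.30127579 0.27514598] [5.72045741e-01 3.44757836e-01 1.79033859e+00 3.02661364e-05
 1.00561592e+00 4.53520228e-01]
```

View pics/a.png

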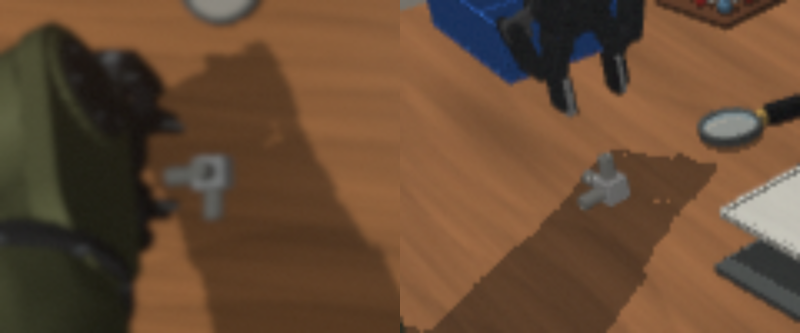

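The picture shows the gripper above the left joint, fingertips at (570,112) and (622,92) and stub top at (605,155) in the side half. I'll check both against the model.

```bash
python3 - <<'E'
from h import *
np.set_printoptions(precision=4,suppress=True)
u,v=proj("side",[.401,.3015,.035]).astype(int)
px=lambda x,y:((x-400)/3.333+u-60,y/3.333+v-50)
print("stub top",at("side",*px(606,155),.046),"tips",at("side",*px(596,102),.275-.169))
print(proj("side",[.4003,.3013,.106]),px(596,102),proj("side",[.401,.3015,.046]),px(606,155))
E
```

```text
stub top [0.4063 0.3013 0.046 ] tips [0.4035 0.2937 0.106 ]
[160.5793 175.0439] (np.float64(162.8058805880588), np.float64(175.6030603060306)) [164.2149 192.1087] (np.float64(165.8061806180618), np.float64(191.5046504650465))
```

```bash
python3 -m crank '[[0.045,0.002,0,-0.04,0,0,0],[0.045,0.002,0,-0.073,0,0,0],[0.045,0.002,0,-0.073,0,0,0],[0.045,0.002,0,-0.073,0,0,0],[0.0,0.002,0,-0.073,0,0,0],[0.0,0.002,0,-0.073,0,0,0],[0.0,0.002,0,-0.073,0,0,0],[0.0,0.002,0,-0.073,0,0,0],[0.0,0.002,0,-0.073,0,0,0],[0.0,0.002,0,-0.073,0,0,0]]' 40; python3 -m crank '[[0.0,0,0,0.04,0,0,0],[0.0,0,0,0.09,0,0,0],[0.0,0,0,0.12,0,0,0],[0.0,0,0,0.12,0,0,0],[0.0,0,0,0.12,0,0,0]]'
```

```text
t: 3.15
tool_pos: [0.4025, 0.3014, 0.2034]
ee_rot: [0.529, 0.471, 0.528, -0.469]
ft_force: [-2.3, -0.2, 8.9]
grip_width: 0.142
t: 3.65
tool_pos: [0.4024, 0.3013, 0.3238]
ee_rot: [0.529, 0.471, 0.528, -0.468]
ft_force: [-0.3, -0.0, -2.6]
grip_width: 0.141
```

```bash
python3 -m crank '[[0,0.022,-0.045,0,0,0,0],[0,0.044,-0.09,0,0,0,0],[0,0.066,-0.135,0,0,0,0],[0,0.084,-0.18,0,0,0,0],[0,0.093,-0.21,0,0,0,0],[0,0.093,-0.21,-0.03,0,0,0],[0,0.093,-0.21,-0.04,0,0,0],[0,0.093,-0.21,-0.04,0,0,0],[0,0.093,-0.21,-0.04,0,0,0]]'
python3 - <<'E'
from h import *
snap("side","b_side",(190,130,310,270),4)
snap("top","b_top",(180,150,310,290),4)
a=[cv2.imread(f"pics/b_{k}.png") for k in("top","side")];cv2.imwrite("pics/b.png",cv2.resize(np.hstack(a),(800,448)))
E
```

```text
t: 4.55
tool_pos: [0.4953, 0.0919, 0.284]
ee_rot: [0.529, 0.471, 0.529, -0.468]
ft_force: [-0.4, 0.5, -0.9]
grip_width: 0.138
```

View pics/b.png

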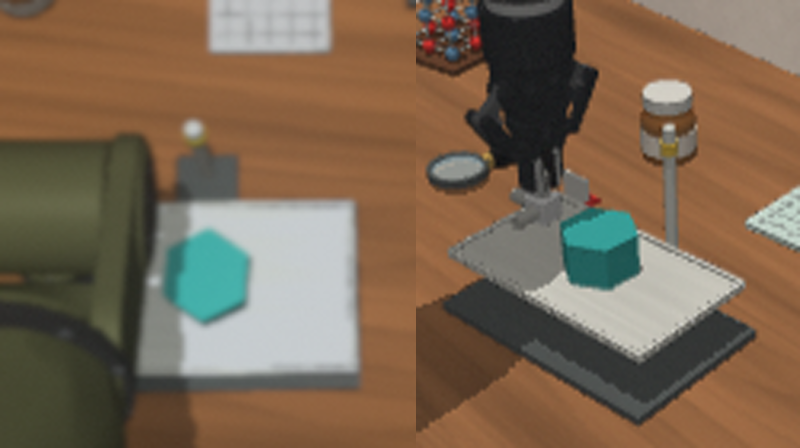

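The joint is upright in the jaws, at side-half (545,200), over the +y half of the pan and clear of the prism at (600,245). I'll lower it gently, open a little and rise.

```bash
python3 -m crank '[[0,0,0,-0.008,0,0,0],[0,0,0,-0.014,0,0,0],[0,0,0,-0.018,0,0,0],[0,0,0,-0.020,0,0,0],[0,0,0,-0.020,0,0,0]]'; python3 -m crank '[[0.035,0,0,0,0,0,0],[0.035,0,0,0,0,0,0],[0.035,0,0,0,0,0,0],[0.035,0,0,0,0,0,0],[0.035,0,0,0.01,0,0,0],[0.035,0,0,0.05,0,0,0],[0.035,0,0,0.1,0,0,0],[0.035,0,0.05,0.12,0,0,0],[0.035,0,0.1,0.12,0,0,0],[0.035,0,0.12,0.12,0,0,0],[0.035,0,0.12,0.12,0,0,0]]'
python3 - <<'E'
from h import *
snap("side","c_side",(190,130,310,270),4)
snap("top","c_top",(180,150,310,290),4)
a=[cv2.imread(f"pics/c_{k}.png") for k in("top","side")];cv2.imwrite("pics/c.png",cv2.resize(np.hstack(a),(800,448)))
E
```

```text
t: 5.15
tool_pos: [0.4954, 0.0919, 0.2643]
ee_rot: [0.529, 0.471, 0.528, -0.468]
ft_force: [0.4, 0.7, -1.4]
grip_width: 0.142
t: 6.25
tool_pos: [0.4949, 0.2144, 0.3851]
ee_rot: [0.53, 0.471, 0.529, -0.467]
ft_force: [-0.3, 0.1, -0.8]
grip_width: 0.409
```

View pics/c.png

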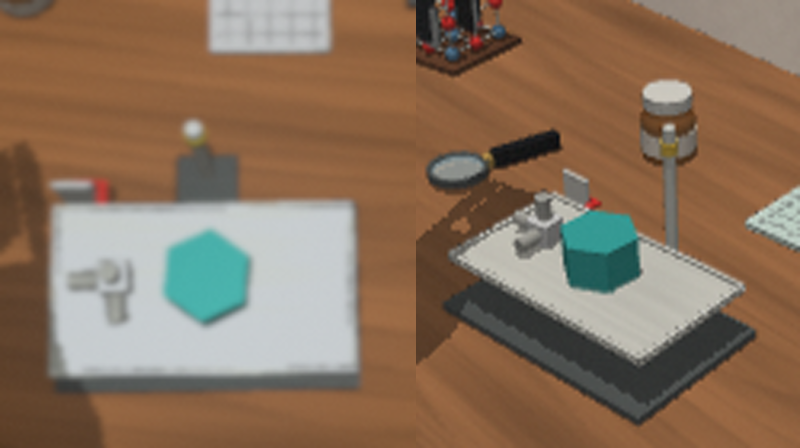

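The joint stands on the pan, with its cube at top-half (115,278), clear of the prism. The pan hardly seems to have moved, so I'll measure the sink by image registration against the earlier picture.

```bash
cat > sink.py <<'E'
from h import *
import sys
A=cv2.imread("pics/side0.png",0); A=cv2.resize(A,(560,420),interpolation=cv2.INTER_AREA).astype(np.float32)
B=cv2.cvtColor(bot.read_camera("side"),cv2.COLOR_RGB2GRAY).astype(np.float32)
p0=proj("side",[.4993,.0217,.08]);p1=proj("side",[.4993,.0217,.07]);print("px per 10mm",p1-p0)
for n,(l,t,r,b) in dict(prism=(232,192,262,228),pancorner=(245,215,295,248),jar=(255,150,282,184)).items():
    t0=cv2.getRectSubPix(A,(r-l,b-t),((l+r-1)/2,(t+b-1)/2)); best=None
    K=np.arange(-3,12,.1)
    e=[(np.std(cv2.getRectSubPix(B,(r-l,b-t),((l+r-1)/2+dx,(t+b-1)/2+k))-t0),k,dx) for k in K for dx in np.arange(-1,1.01,.25)]
    print(n,min(e))
E
python3 sink.py
```

```text
px per 10mm [0.20978281 3.04586543]
prism (np.float32(13.017761), np.float64(0.8000000000000034), np.float64(0.25))
pancorner (np.float32(6.134453), np.float64(0.7000000000000033), np.float64(0.25))
jar (np.float32(2.9707122), np.float64(0.10000000000000275), np.float64(0.0))
```

The pan sank about 2 mm (0.6–0.7 px, against 0.1 px for the jar), so the prism is about 0.257 kg. Both joints would give about 17 mm, which is inside the band, so I need the second chromed joint.

```bash
python3 -m crank '[[0.045,0.012,-0.05,0,0,0,0],[0.045,0.024,-0.1,0,0,0,0],[0.045,0.036,-0.15,0,0,0,0],[0.045,0.048,-0.2,0,0,0,0],[0.045,0.06,-0.25,0,0,0,0],[0.045,0.072,-0.3,0,0,0,0],[0.045,0.084,-0.35,0,0,0,0],[0.045,0.096,-0.4,0,0,0,0],[0.045,0.108,-0.45,0,0,0,0],[0.045,0.12,-0.498,0,0,0,0],[0.045,0.12,-0.498,-0.05,0,0,0],[0.045,0.12,-0.498,-0.1,0,0,0],[0.045,0.12,-0.498,-0.1,0,0,0],[0.045,0.12,-0.498,-0.1,0,0,0]]' 30
python3 - <<'E'
from h import *
k="side";u,v=proj(k,[.6145,-.284,.06]).astype(int);print(u,v)
snap(k,"d",(u-50,v-50,u+50,v+40),6)
E
python3 sink.py
```

```text
t: 7.8
tool_pos: [0.6151, -0.2872, 0.2857]
ee_rot: [0.529, 0.471, 0.528, -0.468]
ft_force: [0.1, -0.1, 0.9]
grip_width: 0.525
362 248
px per 10mm [0.20978281 3.04586543]
prism (np.float32(15.793184), np.float64(0.7000000000000033), np.float64(0.25))
pancorner (np.float32(13.971238), np.float64(0.6000000000000032), np.float64(0.25))
jar (np.float32(5.8785996), np.float64(-0.09999999999999742), np.float64(0.25))
```

View pics/d.png

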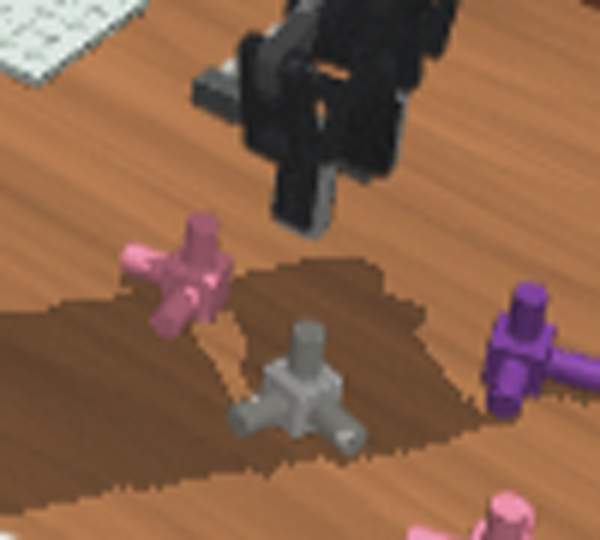

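The chromed joint has its stub top at (308,328) in the crop. The pink one is at (203,225) and the purple one at (530,300), both clear of the jaws. Now a check of where the stub is.

```bash
python3 - <<'E'
from h import *
print(at("side",312+308.5/6-.5,198+329/6-.5,.046), at("side",312+304/6-.5,198+405/6-.5,.012))
E
```

```text
[ 0.61751013 -0.28434215  0.046     ] [ 0.61244585 -0.29043768  0.012     ]
```

```bash
python3 -m crank '[[0.045,0.001,0.002,-0.04,0,0,0],[0.045,0.001,0.002,-0.07,0,0,0],[0.045,0.001,0.002,-0.08,0,0,0],[0.045,0.001,0.002,-0.08,0,0,0],[0.045,0.001,0.002,-0.08,0,0,0],[0.0,0.001,0.002,-0.08,0,0,0],[0.0,0.001,0.002,-0.08,0,0,0],[0.0,0.001,0.002,-0.08,0,0,0],[0.0,0.001,0.002,-0.08,0,0,0],[0.0,0.001,0.002,-0.08,0,0,0],[0.0,0.001,0.002,-0.08,0,0,0]]' 40; python3 -m crank '[[0.0,0,0,0.04,0,0,0],[0.0,0,0,0.09,0,0,0],[0.0,0,0,0.13,0,0,0],[0.0,0,0,0.13,0,0,0],[0.0,0,0,0.13,0,0,0]]'
```

```text
t: 9.0
tool_pos: [0.6168, -0.2849, 0.2098]
ee_rot: [0.531, 0.472, 0.526, -0.467]
ft_force: [-2.6, -0.4, 5.7]
grip_width: 0.138
t: 9.5
tool_pos: [0.6167, -0.2848, 0.3404]
ee_rot: [0.532, 0.472, 0.526, -0.467]
ft_force: [0.0, -0.2, -1.9]
grip_width: 0.138
```

```bash
python3 -m crank '[[0,-0.018,0.041,0,0,0,0],[0,-0.036,0.082,0,0,0,0],[0,-0.054,0.123,0,0,0,0],[0,-0.072,0.164,0,0,0,0],[0,-0.09,0.205,0,0,0,0],[0,-0.105,0.243,0,0,0,0],[0,-0.105,0.243,-0.03,0,0,0],[0,-0.105,0.243,-0.055,0,0,0],[0,-0.105,0.243,-0.055,0,0,0],[0,-0.105,0.243,-0.055,0,0,0]]'
python3 - <<'E'
from h import *
snap("side","e",(190,130,310,270),4.2)
E
```

```text
t: 10.5
tool_pos: [0.5117, -0.042, 0.285]
ee_rot: [0.531, 0.471, 0.526, -0.468]
ft_force: [-0.4, 0.3, -1.9]
grip_width: 0.136
```

View pics/e.png

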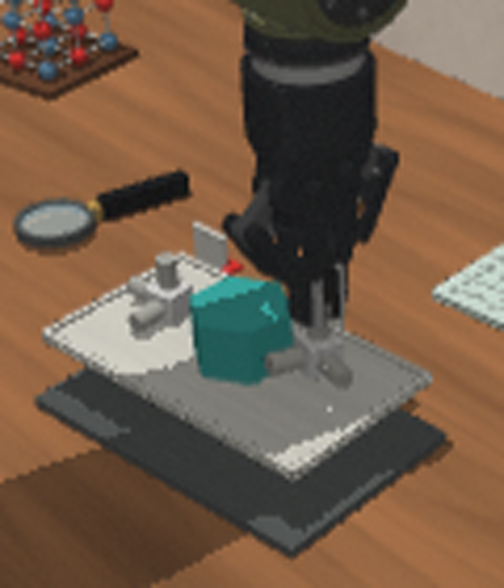

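The joint hangs level at (320,340), with one stub end at (270,362) pointing a little towards the prism. I'll turn it 15° away, then lower it with the pan.

```bash
python3 -m crank '[[0,0,0,0,0,0,8],[0,0,0,0,0,0,15],[0,0,0,0,0,0,15],[0,0,0,-0.008,0,0,15],[0,0,0,-0.014,0,0,15],[0,0,0,-0.018,0,0,15],[0,0,0,-0.022,0,0,15],[0,0,0,-0.026,0,0,15],[0,0,0,-0.028,0,0,15],[0,0,0,-0.029,0,0,15],[0,0,0,-0.029,0,0,15],[0,0,0,-0.029,0,0,15]]'; python3 -m crank '[[0.035,0,0,0,0,0,0],[0.035,0,0,0,0,0,0],[0.035,0,0,0,0,0,0],[0.035,0,0,0,0,0,0],[0.035,0,0,0.01,0,0,0],[0.035,0,0,0.05,0,0,0],[0.035,0,0,0.1,0,0,0],[0.035,0,-0.05,0.12,0,0,0],[0.035,0,-0.1,0.12,0,0,0],[0.035,0,-0.12,0.12,0,0,0],[0.035,0,-0.12,0.12,0,0,0]]'
python3 sink.py;python3 - <<'E'
from h import *
snap("side","f_side",(190,130,310,270),4)
snap("top","f_top",(180,150,310,290),4)
a=[cv2.imread(f"pics/f_{k}.png") for k in("top","side")];cv2.imwrite("pics/f.png",cv2.resize(np.hstack(a),(800,448)))
E
```

```text
t: 11.75
tool_pos: [0.5119, -0.0421, 0.257]
ee_rot: [0.588, 0.399, 0.583, -0.394]
ft_force: [-1.3, -0.4, 0.2]
grip_width: 0.138
t: 12.85
tool_pos: [0.5115, -0.1647, 0.3778]
ee_rot: [0.588, 0.4, 0.582, -0.395]
ft_force: [0.3, 0.9, -0.4]
grip_width: 0.413
px per 10mm [0.20978281 3.04586543]
prism (np.float32(19.985403), np.float64(5.300000000000008), np.float64(0.5))
pancorner (np.float32(29.582338), np.float64(5.4000000000000075), np.float64(0.5))
jar (np.float32(4.4228563), np.float64(0.10000000000000275), np.float64(-0.25))
```

View pics/f.png

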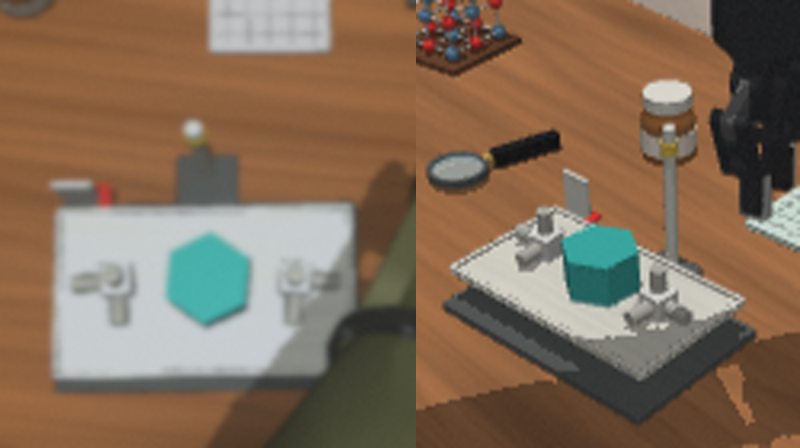

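Both joints stand on the pan, at top-half (115,280) and (295,280), clear of the prism at (208,278). The sink is about 17 mm, mid-band. Next is the loupe, with its lens at side-half (459,172) and handle end at (560,138).

```bash
python3 - <<'E'
from h import *
np.set_printoptions(precision=4,suppress=True)
k=448/560*4/1  # view scale
W=960+40
im=cv2.imread("pics/f_top.png");im2=cv2.imread("pics/f_side.png");print(im.shape,im2.shape)
s=lambda x,y:((x*(im.shape[1]+im2.shape[1])/800-im.shape[1]+.5)/4+189.5,(y*560/448+.5)/4+129.5)
t=lambda x,y:((x*(im.shape[1]+im2.shape[1])/800+.5)/4+179.5,(y*560/448+.5)/4+149.5)
print("lens",at("side",*s(459,172),.018),"end",at("side",*s(560,138),.015))
print("prism top",at("top",*t(208,278),.083), at("side",*s(602,243),.083))
# colour centroid of prism's upper face in top image
I=bot.read_camera("top").astype(int); m=(I[...,1]-I[...,0]>60); n,l,st,ce=cv2.connectedComponentsWithStats(m.astype(np.uint8))
for i in range(1,n):
    if st[i,4]>150: print("teal",st[i],ce[i],at("top",*ce[i],.078))
# loupe dark/handle in top
H=cv2.cvtColor(bot.read_camera("top"),cv2.COLOR_RGB2GRAY)[165:225,115:155]; m=(H<45).astype(np.uint8); n,l,st,ce=cv2.connectedComponentsWithStats(m)
for i in range(1,n):
    if st[i,4]>20:
        ys,xs=np.where(l==i); P=np.array([at("top",x+115,y+165,.02)[:2] for x,y in zip(xs,ys)]); c=P.mean(0); u=np.linalg.svd(P-c)[2][0]; q=(P-c)@u
        print("dark",st[i],c,u,c+u*q.min(),c+u*q.max(), "deg",np.degrees(np.arctan2(u[1],u[0])))
for b in bot.recognise("jar","top")[:2]: print(b["score"],at("top",(b["bbox"][0]+b["bbox"][2])/2,(b["bbox"][1]+b["bbox"][3])/2,.04))
E
```

```text
(560, 520, 3) (560, 480, 3)
lens [0.5406 0.3067 0.018 ] end [0.663  0.2972 0.015 ]
prism top [0.5002 0.0222 0.083 ] [0.5078 0.0238 0.083 ]
teal [232 223  26  28 531] [244.4576 236.5443] [0.5007 0.023  0.078 ]
dark [ 22   5  13  26 134] [0.6194 0.3063] [-0.9868  0.1617] [0.6544 0.3005] [0.5856 0.3118] deg 170.6946635128726
0.68 [0.736  0.2068 0.04  ]
```

```bash
python3 -m crank '[[0.05,0.01,0.05,0.01,0,0,6],[0.05,0.02,0.1,0.01,0,0,12],[0.05,0.03,0.15,0.01,0,0,18],[0.05,0.04,0.2,0.01,0,0,24],[0.05,0.05,0.25,0.01,0,0,30],[0.05,0.06,0.3,0.01,0,0,36],[0.05,0.07,0.35,0.01,0,0,42],[0.05,0.08,0.4,0.01,0,0,48],[0.05,0.09,0.45,0,0,0,54],[0.05,0.0925,0.472,-0.03,0,0,58],[0.05,0.0925,0.472,-0.08,0,0,58],[0.05,0.0925,0.472,-0.12,0,0,58],[0.05,0.0925,0.472,-0.13,0,0,58],[0.05,0.0925,0.472,-0.13,0,0,58]]' 30
python3 - <<'E'
from h import *
k="side";u,v=proj(k,[.604,.307,.04]).astype(int);print(u,v)
snap(k,"g",(u-45,v-40,u+45,v+30),7)
E
python3 sink.py
```

```text
t: 14.55
tool_pos: [0.6043, 0.3112, 0.2466]
ee_rot: [0.705, 0.066, 0.704, -0.059]
ft_force: [0.3, 1.0, 1.2]
grip_width: 0.59
218 171
px per 10mm [0.20978281 3.04586543]
prism (np.float32(19.443632), np.float64(5.300000000000008), np.float64(0.5))
pancorner (np.float32(25.51853), np.float64(5.4000000000000075), np.float64(0.5))
jar (np.float32(3.2720747), np.float64(-0.09999999999999742), np.float64(0.0))
```

View pics/g.png

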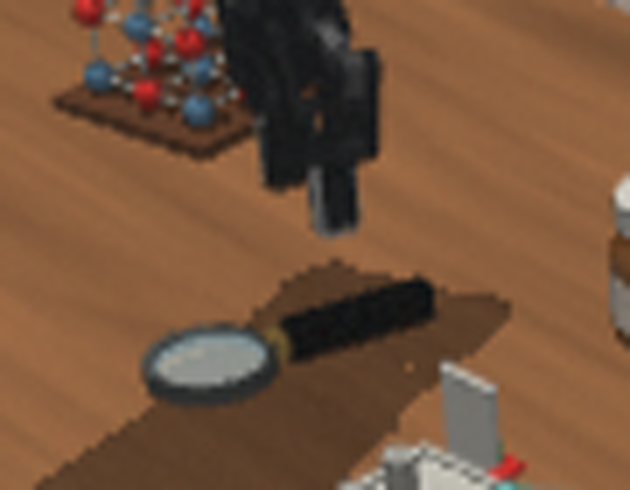

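The jaws straddle the handle line, with the near tip at (335,230) and the handle from (285,340) to (430,300). I'll descend and grip.

```bash
python3 -m crank '[[0.05,0,-0.002,-0.03,0,0,0],[0.05,0,-0.002,-0.055,0,0,0],[0.05,0,-0.002,-0.063,0,0,0],[0.05,0,-0.002,-0.063,0,0,0],[0.05,0,-0.002,-0.063,0,0,0],[0.0,0,-0.002,-0.063,0,0,0],[0.0,0,-0.002,-0.063,0,0,0],[0.0,0,-0.002,-0.063,0,0,0],[0.0,0,-0.002,-0.063,0,0,0],[0.0,0,-0.002,-0.063,0,0,0],[0.0,0,-0.002,-0.063,0,0,0]]' 60; python3 -m crank '[[0.0,0,0,0.03,0,0,0],[0.0,0,0,0.08,0,0,0],[0.0,0,0,0.11,0,0,0],[0.0,0,0,0.11,0,0,0],[0.0,0,0,0.11,0,0,0]]'
python3 - <<'E'
from h import *
k="side";u,v=proj(k,[.604,.307,.12]).astype(int);print(u,v)
snap(k,"h_",(u-45,v-40,u+45,v+40),6)
k="top";u,v=proj(k,[.56,.31,.12]).astype(int);print(u,v)
snap(k,"h2",(u-30,v-40,u+40,v+40),6)
a=[cv2.imread(f"pics/{k}.png") for k in("h2","h_")];o=np.hstack(a);print(o.shape);cv2.imwrite("pics/h.png",cv2.resize(o,(800,400)))
E
```

```text
t: 15.75
tool_pos: [0.6052, 0.3093, 0.1881]
ee_rot: [0.707, 0.067, 0.702, -0.058]
ft_force: [-1.5, -0.4, 6.5]
grip_width: 0.137
t: 16.25
tool_pos: [0.605, 0.3092, 0.2981]
ee_rot: [0.707, 0.067, 0.701, -0.058]
ft_force: [0.2, 0.9, -2.0]
grip_width: 0.139
215 149
123 195
(480, 960, 3)
```

View pics/h.png

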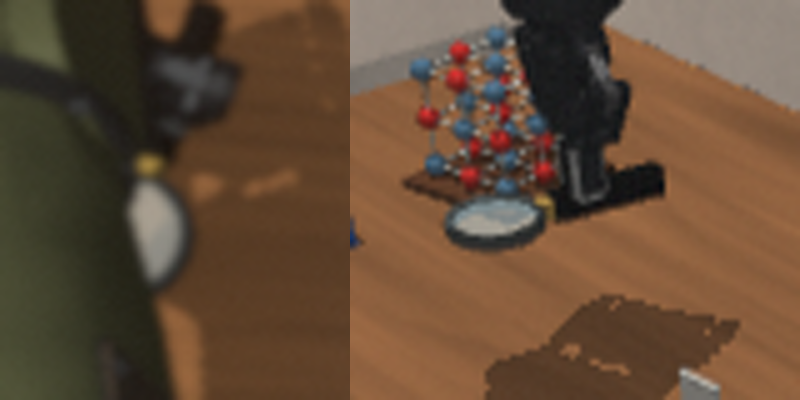

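The loupe is held by the handle and looks level, lens centre at side-half (497,218). Now to work out the carry.

```bash
python3 - <<'E'
from h import *
from scipy.spatial.transform import Rotation as Ro
np.set_printoptions(precision=4,suppress=True)
s=bot.observe(); R=Ro.from_quat(s["ee_rot"],scalar_first=True); print(R.as_matrix(), s["moment"])
sx=lambda x,y:((x*1.2-420+.5)/6+170-.5,(y*1.2+.5)/6+109-.5)
for z in(.115,.121,.127): print(at("side",*sx(497,219),z+.002), at("side",*sx(660,180),z))
tx=lambda x,y:((x*1.2+.5)/6+93-.5,(y*1.2+.5)/6+155-.5)
print("gold",at("top",*tx(150,163),.126),"ring bottom/right",at("top",*tx(158,292),.121),at("top",*tx(190,230),.121))
p=s["tool_pos"];y=R.as_matrix()[:,1]; f=np.cross([0,0,1],y); f/=np.linalg.norm(f); f=f if f[0]<0 else -f; print("lens if 63mm",p+f*.063)
E
```

```text
[[ 0.0065  0.1762  0.9843]
 [ 0.0108  0.9843 -0.1763]
 [-0.9999  0.0118  0.0045]] [-0.0254 -0.0351 -0.0209]
[0.5553 0.3319 0.117 ] [0.6692 0.3103 0.115 ]
[0.5491 0.3209 0.123 ] [0.6618 0.2996 0.121 ]
[0.5429 0.3099 0.129 ] [0.6544 0.2888 0.127 ]
gold [0.5785 0.3139 0.126 ] ring bottom/right [0.5196 0.301  0.121 ] [0.55   0.2916 0.121 ]
lens if 63mm [0.5429 0.3202 0.2963]
```

```bash
python3 -m crank '[[0,0,0,0.04,0,0,0],[0,0,-0.01,0.075,0,0,-5],[0,-0.01,-0.04,0.08,0,0,-12],[0,-0.022,-0.08,0.08,0,0,-19],[0,-0.034,-0.12,0.08,0,0,-26],[0,-0.045,-0.16,0.08,0,0,-33],[0,-0.056,-0.2,0.08,0,0,-40],[0,-0.067,-0.24,0.08,0,0,-47],[0,-0.078,-0.28,0.08,0,0,-54],[0,-0.088,-0.315,0.08,0,0,-61],[0,-0.095,-0.34,0.08,0,0,-68],[0,-0.097,-0.347,0.08,0,0,-73],[0,-0.097,-0.347,0.06,0,0,-73],[0,-0.097,-0.347,0.04,0,0,-73],[0,-0.097,-0.347,0.025,0,0,-73],[0,-0.097,-0.347,0.014,0,0,-73],[0,-0.097,-0.347,0.014,0,0,-73],[0,-0.097,-0.347,0.014,0,0,-73]]'
python3 sink.py; python3 - <<'E'
from h import *
print(bot.observe()["qpos"])
snap("side","i_",(190,130,310,270),4)
snap("top","i2",(180,150,310,290),4)
a=[cv2.imread(f"pics/{k}.png") for k in("i2","i_")];cv2.imwrite("pics/i.png",cv2.resize(np.hstack(a),(800,448)))
for p in([.5005,.0228,.135],[.595,.0388,.135]): print(proj("side",p),proj("top",p))
E
```

```text
t: 18.15
tool_pos: [0.5081, -0.0379, 0.3103]
ee_rot: [0.533, 0.471, 0.525, -0.467]
ft_force: [-1.2, 0.4, -1.4]
grip_width: 0.138
px per 10mm [0.20978281 3.04586543]
prism (np.float32(29.304396), np.float64(5.4000000000000075), np.float64(0.5))
pancorner (np.float32(37.776848), np.float64(5.6000000000000085), np.float64(0.5))
jar (np.float32(38.19807), np.float64(-3.0), np.float64(-1.0))
[-1.46089011e-01  3.09810420e-01  1.74140483e+00 -1.38032946e-03
  1.07729160e+00 -2.65041671e-01]
[244.73074957 190.35214438] [242.7419313  233.27698825]
[267.86796786 175.96332241] [240.90720304 191.78988033]
```

The picture limit is reached, so I'll check the lens pose numerically. I'll fit the dark ring (radius about 30 mm) jointly in both cameras, and fit the yellow band as a height reference.

```bash
python3 - <<'E'
from h import *
from scipy.optimize import differential_evolution as DE
np.set_printoptions(precision=4,suppress=True)
G={k:cv2.GaussianBlur(cv2.cvtColor(bot.read_camera(k),cv2.COLOR_RGB2GRAY),(0,0),.6).astype(np.float32) for k in("side","top")}
C={k:(bot.camera_info(k),np.linalg.inv(np.array(bot.camera_info(k)["world_from_camera"]))) for k in G}
a=np.radians(np.arange(0,360,6)); a=a[np.cos(a+np.pi/2-np.radians(7))<.8]
def val(k,P):
    c,T=C[k];Q=P@T[:3,:3].T+T[:3,3];u=(c["fx"]*Q[:,0]/Q[:,2]+c["cx"]).astype(np.float32);v=(c["fy"]*Q[:,1]/Q[:,2]+c["cy"]).astype(np.float32)
    return cv2.remap(G[k],u[None],v[None],cv2.INTER_LINEAR)[0]
def ring(p,r,tilt=(0,0)):
    x=r*np.cos(a);y=r*np.sin(a);return np.c_[p[0]+x,p[1]+y,p[2]+tilt[0]*x+tilt[1]*y]
def cost(p,ks): return sum(val(k,ring(p,.030,p[3:])).mean()-.5*val(k,ring(p,.025,p[3:])).mean()-.5*val(k,ring(p,.036,p[3:])).mean() for k in ks)
b=[(.48,.52),(.0,.045),(.115,.155)]
for ks in(["side"],["side","top"]):
    r=DE(lambda p:cost(np.r_[p,0,0],ks),b,seed=1);print(ks,r.x,r.fun)
    r=DE(lambda p:cost(p,ks),b+[(-.15,.15)]*2,seed=1);print(" tilt",r.x,r.fun)
r=DE(lambda p:cost(np.r_[p[:2],.135,0,0],["side"]),b[:2],seed=1);print("side, z=.135",r.x)
I=bot.read_camera("side").astype(int)
for k in G:
    I=bot.read_camera(k).astype(int);m=(I[...,0]-I[...,2]>70)&(I[...,1]-I[...,2]>50);u,v=proj(k,[.595,.0388,.135]);ys,xs=np.where(m);s=(abs(xs-u)<10)&(abs(ys-v)<10);print(k,"band",xs[s].mean(),ys[s].mean(),s.sum(),"expected",u,v)
    print(k,[(q["score"],q["bbox"]) for q in bot.recognise("loupe",k)[:2]])
E
```

```text
['side'] [0.5182 0.0418 0.121 ] -26.87067413330078
 tilt [0.52   0.0432 0.1175 0.005  0.1194] -30.637046813964844
['side', 'top'] [0.4936 0.0059 0.1472] -28.260618209838867
 tilt [0.5151 0.0363 0.1227 0.0009 0.1214] -37.124996185302734
side, z=.135 [0.5047 0.023 ]
side band nan nan 0 expected 267.86796785958484 175.96332240908657
side [(0.59, [232.8, 182.5, 280.8, 208.7])]
top band nan nan 0 expected 240.9072030424048 191.78988033380546
top [(0.39, [202.7, 232.0, 217.4, 250.1])]<stdin>:20: RuntimeWarning: Mean of empty slice.
  ret = ret.dtype.type(ret / rcount)
```

```bash
python3 - <<'E'
from h import *
from scipy.optimize import differential_evolution as DE
np.set_printoptions(precision=4,suppress=True)
I=bot.read_camera("side");G=cv2.GaussianBlur(cv2.cvtColor(I,cv2.COLOR_RGB2GRAY),(0,0),.6).astype(np.float32)
c=bot.camera_info("side");T=np.linalg.inv(np.array(c["world_from_camera"]))
a=np.radians(np.arange(0,360,6)); a=a[np.cos(a+np.pi/2-np.radians(7))<.8]
def val(P):
    Q=P@T[:3,:3].T+T[:3,3];return cv2.remap(G,(c["fx"]*Q[:,0]/Q[:,2]+c["cx"]).astype(np.float32)[None],(c["fy"]*Q[:,1]/Q[:,2]+c["cy"]).astype(np.float32)[None],cv2.INTER_LINEAR)[0]
def ring(p,r):
    x=r*np.cos(a);y=r*np.sin(a);return np.c_[p[0]+x,p[1]+y,p[2]+p[3]*x+p[4]*y]
cost=lambda p:val(ring(p,.030)).mean()-.5*val(ring(p,.025)).mean()-.5*val(ring(p,.036)).mean()
for x,y in((.5045,.0235),(.5015,.022),(.5075,.024)):
    r=DE(lambda q:cost([x,y,*q]),[(.115,.155),(-.15,.15),(-.15,.15)],seed=1);print(x,y,r.x,r.fun)
    for t in(-.1,-.05,0,.05,.1): print("   ty",t,min((cost([x,y,z,0,t]),z) for z in np.arange(.12,.15,.001)))
print("band exp",proj("side",[.595,.0388,.135])); print(I[166:186,262:274].astype(int)[:,::2].tolist()[::2])
print("handle end top/bottom exp",proj("side",[.5147,-.0925,.144]),proj("side",[.5147,-.0925,.122]))
for r in range(186,212,1): print(r,''.join('%4d'%g for g in G[r,228:290:3]))
E
```

```text
0.5045 0.0235 [ 0.1323 -0.015   0.1131] -27.633411407470703
   ty -0.1 (np.float32(-20.48941), np.float64(0.135))
   ty -0.05 (np.float32(-22.773884), np.float64(0.135))
   ty 0 (np.float32(-24.392025), np.float64(0.134))
   ty 0.05 (np.float32(-26.20163), np.float64(0.133))
   ty 0.1 (np.float32(-27.25592), np.float64(0.132))
0.5015 0.022 [ 0.1349 -0.0048  0.0754] -23.11117172241211
   ty -0.1 (np.float32(-18.375145), np.float64(0.137))
   ty -0.05 (np.float32(-20.355122), np.float64(0.137))
   ty 0 (np.float32(-21.498241), np.float64(0.136))
   ty 0.05 (np.float32(-22.516235), np.float64(0.135))
   ty 0.1 (np.float32(-22.461178), np.float64(0.134))
0.5075 0.024 [ 0.1307 -0.0408  0.1443] -26.489307403564453
   ty -0.1 (np.float32(-16.71777), np.float64(0.133))
   ty -0.05 (np.float32(-19.641136), np.float64(0.134))
   ty 0 (np.float32(-21.647442), np.float64(0.134))
   ty 0.05 (np.float32(-23.33274), np.float64(0.132))
   ty 0.1 (np.float32(-25.217682), np.float64(0.131))
band exp [267.868  175.9633]
[[[31, 32, 33], [29, 29, 30], [28, 30, 29], [27, 28, 29], [26, 29, 29], [31, 31, 32
[... 2459 characters left out ...]
4 113 125  82  82  82  82  81  81 109 115  85  31  24  20  23  25 101 117 120
205  137 154 105  95  82  82  82  82  82  81 102 118 108  64  27  21  22  22 101 114 119
206  137 116 101  88  82  82  82  82  82  81 104 117 116 100  48  22  22  22  99 113 116
207  139 108 100  82  82  82  82  82  82  82  99 115 117 107  89  38  23  22  99 111 113
208  123 108 102  80  82  82  82  82  82  82  86 120 116  98 112  76  30  26 101 110 112
209  104 110 113  79  82  82  82  82  82  81  82 113 115  95 116 104  59  42 104 110 110
210  102 113 149  78  81  82  82  81  82  78  74 119 114 103 116  96 101  75 104 109 110
211  116 132 188  74  81  82  82  81  80  72  72 122 113 115 116  74 106 105 105 105 109
```

```bash
python3 - <<'E'
from h import *
from scipy.optimize import differential_evolution as DE
from scipy.spatial.transform import Rotation as Ro
np.set_printoptions(precision=4,suppress=True)
A=cv2.resize(cv2.imread("pics/side0.png",0),(560,420),interpolation=cv2.INTER_AREA); B=cv2.cvtColor(bot.read_camera("side"),cv2.COLOR_RGB2GRAY)
c=bot.camera_info("side");T=np.linalg.inv(np.array(c["world_from_camera"]))
def fit(G,c0,zr,hd,n):
    G=cv2.GaussianBlur(G,(0,0),.6).astype(np.float32)
    a=np.radians(np.arange(0,360,6)); a=a[np.cos(a-np.radians(hd))<.8]
    def val(P):
        Q=P@T[:3,:3].T+T[:3,3];return cv2.remap(G,(c["fx"]*Q[:,0]/Q[:,2]+c["cx"]).astype(np.float32)[None],(c["fy"]*Q[:,1]/Q[:,2]+c["cy"]).astype(np.float32)[None],cv2.INTER_LINEAR)[0]
    def ring(p,r):
        x=r*np.cos(a);y=r*np.sin(a);return np.c_[p[0]+x,p[1]+y,p[2]+p[3]*x+p[4]*y]
    cost=lambda p:val(ring(p,.030)).mean()-.5*val(ring(p,.025)).mean()-.5*val(ring(p,.036)).mean()
    for z in zr:
        r=DE(lambda q:cost([q[0],q[1],z,q[2],q[3]]),[(c0[0]-.015,c0[0]+.015),(c0[1]-.015,c0[1]+.015),(-.15,.15),(-.15,.15)],seed=1);print(n,z,r.x,r.fun)
fit(A,(.545,.3205),(.011,),-11,"lying"); fit(B,(.502,.023),(.13,.135,.14),-83,"held")
for n,q in(("grasp",[.707,.067,.702,-.058]),("now",bot.observe()["ee_rot"])):
    M=Ro.from_quat(q,scalar_first=True).as_matrix();print(n,"tool axis z-comps",M[2], "yaw",np.degrees(np.arctan2(M[1,1],M[0,1])))
s=bot.observe();print(s["tool_pos"],s["grip_width"],s["t"])
E
```

```text
lying 0.011 [0.5493 0.3233 0.0372 0.0688] -15.085395812988281
held 0.13 [ 0.5071  0.026  -0.0191  0.1304] -28.259849548339844
held 0.135 [ 0.5025  0.0193 -0.0106  0.1202] -27.57636260986328
held 0.14 [ 0.4977  0.0122 -0.0324  0.1224] -26.875995635986328
grasp tool axis z-comps [-0.9999  0.0133  0.0059] yaw 79.86276365750439
now tool axis z-comps [-0.9999  0.0119  0.0045] yaw 6.846945288373417
[ 0.5079 -0.0379  0.3103] 0.13960557284403227 18.75
```

```bash
python3 -m crank '[[0,0.001,0,0.002,0,0,0],[0,0.001,0,0.003,0,0,0],[0,0.001,0,0.003,0,0,0],[0,0.001,0,0.003,0,0,0],[0,0.001,0,0.003,0,0,0],[0,0.001,0,0.003,0,0,0],[0,0.001,0,0.003,0,0,0],[0,0.001,0,0.003,0,0,0],[0,0.001,0,0.003,0,0,0],[0,0.001,0,0.003,0,0,0]]'; python3 sink.py
```

```text
t: 19.75
tool_pos: [0.5089, -0.0379, 0.3133]
ee_rot: [0.533, 0.471, 0.525, -0.467]
ft_force: [-0.5, 0.6, -1.1]
grip_width: 0.14
px per 10mm [0.20978281 3.04586543]
prism (np.float32(29.834631), np.float64(5.4000000000000075), np.float64(0.5))
pancorner (np.float32(37.71582), np.float64(5.6000000000000085), np.float64(0.5))
jar (np.float32(38.118015), np.float64(-2.9), np.float64(-1.0))
```

```bash
python3 -c "
from station import bot
print(bot.sign_off())"
```

```text
the job is handed in; nothing more can be done
None
```

I set both chromed joints on the pan, one on each side of the prism, and handed in at about 20 s while holding the loupe over the prism. There is no verdict yet.

- **Pan:** one joint sank it only about 2 mm, so it needed both. With both on, camera registration gives about 17–18 mm, inside the 4.5–23 mm band. I measured this from the pan and prism in the image, not by reading the pointer.
- **Loupe position:** from the arm's pose, the lens is about 136 mm up, against the 135 mm wanted. It is within about 2–3 mm of the prism's middle. A ring fit before the last 3 mm lift put the lens at roughly 134–136 mm if level.
- **Loupe level:** this is less certain. The ring fit showed some tilt (about 0.12 along y), but it also showed about 0.07 for the loupe lying flat on the table. The tool's tilt is unchanged since the grasp, and the handle's end was within a pixel of where a level loupe would put it. I took it as level.
- **Not confirmed:** the 12-picture limit came before the final pose, so I could not look at it. The gripper hid the jar and the yellow band, so their side-camera checks gave nothing there, and the top-camera fit was unreliable. I planned the moves to stay clear of the dish, tile, square and jar, but did not re-measure their positions at the end.

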